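# Turn the seed plate, space it and hold it flush

### The job

On the white stand, first turn the hinged specimen plate right over by its steel bail so that its seeded face is up. Then slide one end of the orange spacer lengthwise under the end of the plate where the gap is wide enough for it (never try it on the high ledge, where the gap is too tight), most of the way to its handle, and leave it lying there on the low ledge. Finish by pressing the plate straight down with the fingertips until it lies flush on the spacer, and keep holding it pressed when you stop; do not disturb the jars and the dish.

Things in the scene. Friction and masses are not known exactly. Their poses are not given: they have to be found in the camera images.
- stand: White base plate fixed to the bench, 170 (x) x 270 (y) x 6 mm high; origin at the centre of its underside. The plate's hinge axis runs along the stand's y, straight above the origin, at z = 33 mm with the carriage up. At first the plate lies on the stand's -x side (towards the robot), turned over on the +x side: then its underside is at z = 29.5 mm, its top at 36.5 mm, carriage up.
- plate (a joint): Hinge of the specimen plate, rad: 0 at the start (level, blue face up), pi/2 upright, pi turned right over (level against its stop, white face with brown seeds up). Past upright it falls over by itself. The plate (0.2 kg) is 68 mm wide (8 to 76 mm from the hinge axis), 120 mm long (along the hinge, centred on the stand), 7 mm thick.
- carriage (a joint): How far the sprung carriage that bears the hinge and plate is pressed down, m: 0 up (where springs hold it), 0.0055 when the plate lies flush on the spacer, stop at 0.009. Pressing it to flush takes about 7 N.
- plate_bar (a point): Middle of the cross bar of the plate's steel bail: round bar, 10 mm diameter, parallel to the hinge and 118 mm from its axis, level with the plate's mid-thickness. 74 mm is clear between the bail's arms, 37 mm between bar and plate edge. The bar can turn between the fingers as the plate swings.
- plate_mid (a point): Centre of the specimen plate (mid-thickness), 42 mm from the hinge axis; the place to press.
- low_ledge: Grey fixed ledge on the stand's +x side, 50 (x) x 120 (y) x 6 mm high, origin centred under it (z = 6 mm; top at z = 12 mm), yaw as the stand. Centred 43 mm from the hinge axis and 64 mm to one or other side along the stand's y: inner half under the turned plate (which ends 60 mm from the stand's middle), outer half open. Gap under the plate 17.5 mm, carriage up.
- high_ledge: As low_ledge but black and 16 mm high (top at z = 22 mm), under the plate's other end; the gap there is 7.5 mm, too tight for the spacer.
- spacer: Loose spacer, origin at the centre of its underside: orange bar 30 (x) x 104 (y) x 12 mm high, with a black upright handle at its middle, 16 (x) x 24 (y) mm, from 12 to 52 mm above the underside. Grip the handle across its 16 mm. Both ends are alike: 40 mm of bar on either side of the handle. 80 g.
- red_jar: Amber jar with a red lid, 58 mm diameter, 100 mm high, origin under its centre. Leave alone.
- white_jar: Amber jar with a white lid, 58 mm diameter, 100 mm high, origin under its centre. Leave alone.
- dish: White dish, 90 mm diameter, 18 mm high, origin under its centre. Leave alone.

How it is judged:
By the outcome, as a careful person would: the job done as asked, in the order asked, and still so for the second after the job is handed in, while the arm keeps its last pose, push and grip.
It also fails if it takes over 69 s, if anything falls off the work surface, if the arm or the gripper's body presses on something with over 40 N, if the wrist force passes 120 N, or if a joint passes its speed limit or range.

### The arm

A 7-joint arm with a two-finger parallel gripper is mounted at the origin on the work surface. World frame = base frame: x ahead of the robot, y to its left, z up, the work surface at z = 0. Lengths are in m, angles in rad, forces in N, time in s.
With the tool pointing down it reaches from about 0.4 to 0.85 m from the base axis. Payload 4.5 kg.
Tool frame: the origin (TCP) lies midway between the tips of the shut fingers; the grasp point (between the pads) lies 19 mm behind it; z points along the fingers, y is the direction in which the jaws open and shut (so a half turn about z gives the same grasp; the last joint's range is limited). The gripper opens to 88 mm and grips with 3 to 60 N. Pads are 18 mm wide; open, the fingers measure 123 mm over their backs; the gripper's body (75 mm by 187 mm) begins 45 mm behind the grasp point.
Start: joints at [0.034, 0.689, -0.195, 1.565, 0.157, 0.902, -0.215], TCP at [0.625, 0, 0.239] pointing down, gripper open.
Joint ranges: [-3.01, 3.01], [-0.46, 2.08], [-1.47, 1.51], [0.13, 2.56], [-1, 4.14], [0.04, 2.09], [-2.66, 2.66]. Speed limits (rad/s): [2.57, 2.57, 3.14, 3.14, 3.14, 3.14, 3.14].

### API

Orientations are given as a unit quaternion [x, y, z, w].
In Python, from plant import get_state, snapshot, finish_job, find_in gives the robot as it stands.
- The arm moves only by the shell command python3 -m creep 'ROWS' [OPENING] [FORCE]. ROWS is JSON, one flat list of numbers, 6 for each row, row after row: the shift along the tool's x, y, z in mm, then the turn, a rotation vector about the tool's x, y, z in degrees. In form: [tx, ty, tz, wx, wy, wz, tx, ty, tz, wx, wy, wz, ...]. A call has 1 to 5 rows; each row shifts and turns the pose as measured when the row begins, along the tool's axes as they then stand; what a row does not reach is not made up. A row lasts 1/12 s, in which the tool goes at most 41.7 mm and 7.16 degrees, less where a joint would pass 70% of its speed; a pose out of reach is approached as far as the arm can. A call is refused whole if a number of a shift passes 41.7 or a number of a turn 7.16, either way. A call with a gripper value outside its range is refused whole. OPENING is the finger opening in mm, from 0 to 88.1, set as the call begins (- or left out, the last holds). The fingers move at their own pace and stop on an object; FORCE is the grip in N (left out, the last holds). Time passes only in rows, so rows that do not move let the fingers close. It gives the time, the measured TCP pose, the force and the opening at its end, in the units of the state.
- get_state(): the state, without advancing time (a new reading comes with each control period).
- snapshot(name): name is "scene" or "side" or "wrist"; returns a dict with "color" (420x560x3 uint8, red, green, blue), "intrinsics" (3x3 intrinsics, pixels), "extrinsics" (4x4, takes a point from world to camera coordinates). Camera axes: x right, y down, z forward; pixel columns grow to the right and rows downward; lengths in m; the calibration is good to about 2 mm. A picture is of the moment at which its call begins. There is no depth.
- finish_job(): hands the job in, once; it reports no verdict.
Trained networks look in the newest picture that a camera, given by its name, has taken for a name from the list of things; names that differ only in an ending like _2 or _b are one class to them, and where a whole thing is asked for, a point or a joint stands for the part that bears it (a point fixed in the world has none). Each returns a list of dicts, best first, with "score" (0 to 1); they miss things now and then, are a little off and sometimes report something else, mostly with a low value. They report only what shows in the picture. A call takes as long as a camera call.
- find_in(thing, camera): "xy" ([column, row] in pixels, amid what is visible of it).
The state is a dict: "clock": time; "q": joint angles; "qd": joint speeds; "joint_torque": joint torques, N m; "tool_pos": TCP position; "eef_rot": TCP orientation; "contact_force": force on the tool from outside, world axes, zero at the start; "moment": the same for the moment, N m; "opening": opening from 0.0 (shut) to 1.0 (fully open).
Only numpy, scipy, OpenCV 4.12 (cv2) and the standard library are available. Lean on these libraries where they do the work, as an engineer would, in place of code of your own. Each camera call takes 0.05 s, during which the arm holds its last target.

## Working session

There is one attempt and no reset: what is moved stays moved. The work goes in short steps, Python scripts to look and compute and a shell command to move; the robot and the scene stay as the last step left them, time stands still between calls to the robot, and variables do not carry over. Pictures are saved under pics/ and viewed, and the job is handed in when it is done.

```bash
ls; mkdir -p pics; python3 - <<'E'
from plant import *
import cv2,numpy as np
s=get_state();print(s)
for n in ["scene","side","wrist"]:
    p=snapshot(n);cv2.imwrite(f"pics/a_{n}.png",p["color"][:,:,::-1])
    print(n,p["intrinsics"].tolist(),np.round(p["extrinsics"],4).tolist())
    if n!="wrist":
        for t in ["stand","plate_bar","plate_mid","low_ledge","high_ledge","spacer","red_jar","white_jar","dish"]:
            print(t,[(np.round(d["xy"]).tolist(),round(d["score"],2)) for d in find_in(t,n)[:2]])
E
```

```text
pics
{'clock': 0.0, 'q': array([ 0.03379835,  0.69002749, -0.19451206,  1.56634657,  0.1573152 ,
        0.90251403, -0.21510509]), 'qd': array([-5.68510376e-06,  9.78237482e-04,  2.00800033e-04,  7.71887160e-04,
        1.51854449e-03, -9.32533342e-04, -1.15286412e-04]), 'joint_torque': array([ 3.38560185e-04, -5.27571630e+01, -1.26686912e+00, -1.53434461e+01,
       -5.26333472e-02,  6.56995355e-03,  1.65937727e-04]), 'tool_pos': array([ 6.24355204e-01, -5.48260358e-05,  2.37882175e-01]), 'eef_rot': array([ 7.07074913e-01,  7.07138009e-01, -7.22945794e-04, -6.17644333e-04]), 'contact_force': array([ 0.13035676, -0.24920996, -0.41605492]), 'moment': array([-0.02732562, -0.00216724, -0.04923852]), 'opening': 0.9980286825667349}
scene [[452.71423565636593, 0.0, 283.41283356892217], [0.0, 452.71423565636593, 213.5079045509484], [0.0, 0.0, 1.0]] [[0.8957, 0.4445, 0.0131, -0.5627], [0.3255, -0.6351, -0.7005, -0.1325], [-0.303, 0.6317, -0.7135, 1.5501], [0.0, 0.0, 0.0, 1.0]]
stand [([264.0, 223.0], 0.89)]
plate_bar [([258.0, 212.0], 0.71)]
plate_mid [([262.0, 215.0], 0.74)]
low_ledge [([2
[... 387 characters left out ...]
99, 0.013, 0.4721], [-0.5281, 0.5891, -0.6117, 0.3228], [0.396, -0.4664, -0.791, 1.02], [0.0, 0.0, 0.0, 1.0]]
stand [([301.0, 210.0], 0.69)]
plate_bar [([310.0, 208.0], 0.63)]
plate_mid [([312.0, 204.0], 0.78), ([302.0, 211.0], 0.68)]
low_ledge [([263.0, 209.0], 0.8)]
high_ledge [([346.0, 102.0], 0.32)]
spacer [([400.0, 135.0], 0.77)]
red_jar [([261.0, 209.0], 0.65), ([135.0, 297.0], 0.59)]
white_jar [([198.0, 338.0], 0.71)]
dish [([346.0, 101.0], 0.64)]
wrist [[295.5709943267819, 0.0, 282.4996005281853], [0.0, 295.5709943267819, 212.87388800428639], [0.0, 0.0, 1.0]] [[1.0, 0.0009, 0.0001, -0.6254], [0.0009, -0.9621, 0.2727, -0.0371], [0.0004, -0.2727, -0.9621, 0.3896], [0.0, 0.0, 0.0, 1.0]]
```

View pics/a_scene.png

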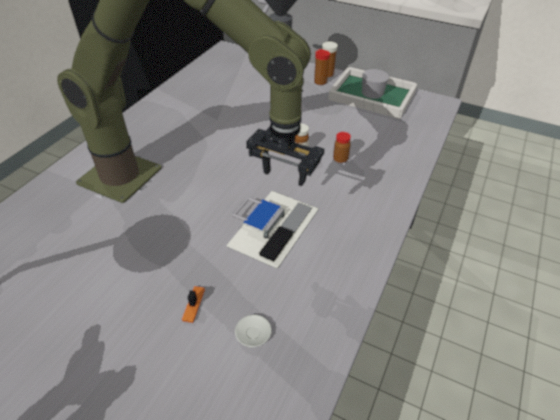

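View pics/a_side.png

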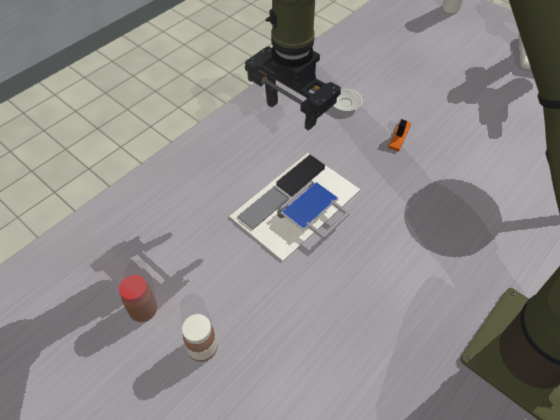

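View pics/a_wrist.png

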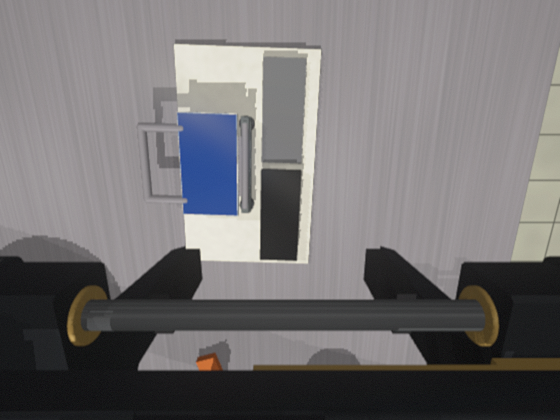

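The wrist picture shows the stand (corners near (175,43), (321,47), (308,263)), with the grey low ledge at the +y end, the black high ledge at the -y end and the bail bar at about (147,162). The spacer is at (193,303) in scene and (400,135) in side. I'll enlarge crops to get accurate points.

```bash
cat > h.py <<'E'
import numpy as np,cv2,pickle
from plant import *
from scipy.spatial.transform import Rotation as R
def snap(n,name):
    p=snapshot(n);cv2.imwrite(f"pics/{name}.png",p["color"][:,:,::-1]);pickle.dump(p,open(f"pics/{name}.pkl","wb"));return p
def load(name): return pickle.load(open(f"pics/{name}.pkl","rb"))
def ray(p,uv,z):
    K,E=p["intrinsics"],p["extrinsics"];d=np.linalg.solve(K,[uv[0],uv[1],1]);Rm=E[:3,:3];c=-Rm.T@E[:3,3];d=Rm.T@d
    return c+d*(z-c[2])/d[2]
def proj(p,X):
    X=np.atleast_2d(X);c=X@p["extrinsics"][:3,:3].T+p["extrinsics"][:3,3];u=c@p["intrinsics"].T;return u[:,:2]/u[:,2:]
def crop(p,x0,y0,x1,y1,k,name,pts=None):
    im=cv2.resize(p["color"][y0:y1,x0:x1,::-1],None,fx=k,fy=k,interpolation=cv2.INTER_CUBIC)
    if pts is not None:
        for q in proj(p,pts): cv2.circle(im,tuple(int(v) for v in ((q-[x0,y0]+.5)*k)),2,(0,255,0),-1)
    cv2.imwrite(f"pics/{name}.png",im)
def st():
    s=get_state();T=R.from_quat(s["eef_rot"]);print("t",round(s["clock"],2),"pos",np.round(s["tool_pos"]*1e3,1),"F",np.round(s["contact_force"],1),"M",np.round(s["moment"],2),"open",round(s["opening"]*88.1,1));print(np.round(T.as_matrix(),3).tolist(),"q",np.round(s["q"],2));return s,T
E
python3 - <<'E'
from h import *
a=snap("wrist","w0");b=snap("scene","s0");c=snap("side","d0")
crop(a,120,30,340,280,2.4,"w0c");crop(b,170,270,290,360,6,"s0c");crop(c,330,80,430,160,7,"d0c")
E
```

```text
(no output)
```

View pics/w0c.png

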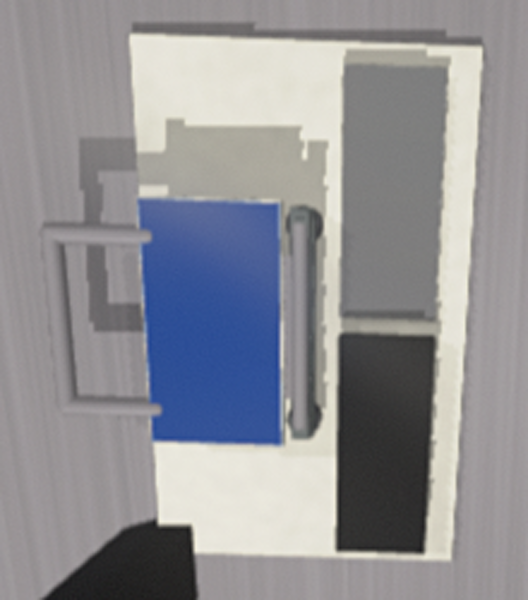

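View pics/s0c.png

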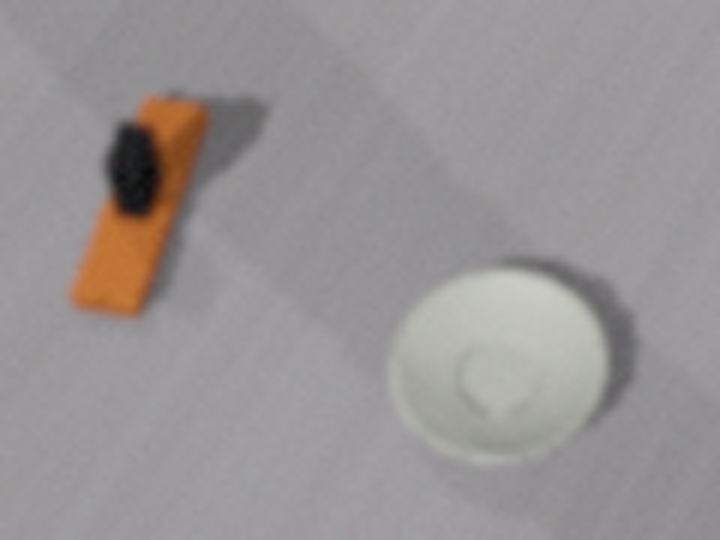

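View pics/d0c.png

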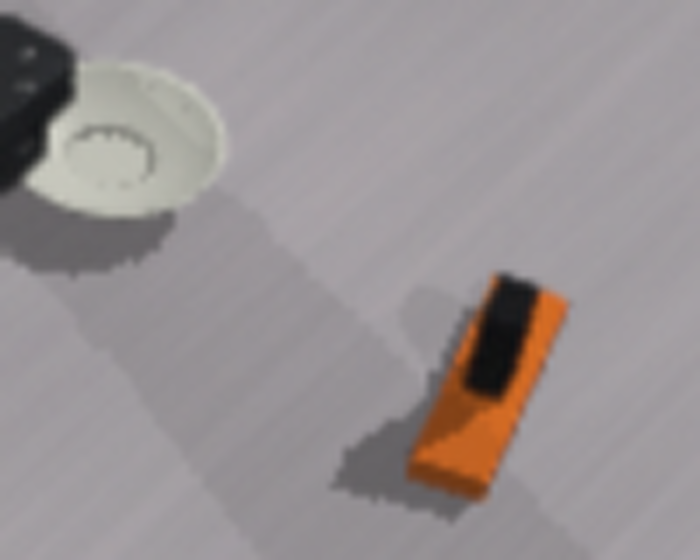

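```bash
cat > fit.py <<'E'
from h import *
from scipy.optimize import least_squares
a=load("w0")
P=np.array([[131,33,-85,135,6],[482,44,85,135,6],[452,560,85,-135,6],[344,64,18,124,12],[449,66,68,124,12],[337,335,18,-4,22],[435,335,68,-4,22],[337,550,18,-124,22],[425,552,68,-124,22],[138,199,-76,60,36.5],[281,203,-8,60,36.5],[152,441,-76,-60,36.5],[283,443,-8,-60,36.5]],float)
uv=P[:,:2]/2.4+[119.5,29.5];L=P[:,2:]/1e3
def W(t,L):
    c,s=np.cos(t[2]),np.sin(t[2]);return np.c_[t[0]+c*L[:,0]-s*L[:,1],t[1]+s*L[:,0]+c*L[:,1],L[:,2]]
f=lambda t:(proj(a,W(t,L))-uv).ravel()
r=least_squares(f,[.58,.12,0],loss="soft_l1");t=r.x;print(t,np.degrees(t[2]));print(np.round(f(t).reshape(-1,2),1).tolist())
np.save("stand.npy",t)
B=np.array([[-118,y,33] for y in(-40,0,40)])/1e3
print("bar",np.round(W(t,B)*1e3,1).tolist())
A=np.vstack([L,B])
crop(a,120,30,340,280,2.4,"w0f",W(t,A));crop(load("s0"),220,180,330,270,7,"s0f",W(t,A));crop(load("d0"),220,140,370,265,5,"d0f",W(t,A))
# spacer
s,d=load("s0"),load("d0")
S=np.array([[148,100],[208,108],[140,312],[73,302]])/6+[169.5,269.5]
D=np.array([[408,465],[487,488],[568,300],[499,275]])/7+[329.5,79.5]
SL=lambda g:None
q0=ray(s,S[2],.012);print("scene corners",[np.round(ray(s,x,.012)[:2]*1e3,1).tolist() for x in S]);print("side",[np.round(ray(d,x,.012)[:2]*1e3,1).tolist() for x in D])
for n,p in(("red",(343,145)),("white",(304,134)),("dish",(248,333))): print(n,np.round(ray(s,p,.05 if n!="dish" else .01)*1e3))
E
python3 fit.py
```

```text
[ 0.58052391  0.02850965 -0.03078495] -1.7638474498019334
[[-1.1, -0.4], [0.8, 0.3], [0.3, 0.1], [-0.4, -0.8], [-0.3, -0.1], [0.6, 0.0], [0.5, 1.3], [-0.4, 0.5], [0.3, 0.7], [-1.0, -1.8], [0.4, -1.4], [-0.3, 0.7], [0.6, 1.5]]
bar [[461.3, -7.8, 33.0], [462.6, 32.1, 33.0], [463.8, 72.1, 33.0]]
scene corners [[496.6, -275.0], [522.9, -266.5], [554.9, -366.5], [527.0, -375.2]]
side [[517.1, -259.8], [489.3, -269.6], [520.2, -370.3], [547.1, -363.9]]
red [641. 447.  50.]
white [491. 443.  50.]
dish [ 694. -331.   10.]
```

View pics/s0f.png

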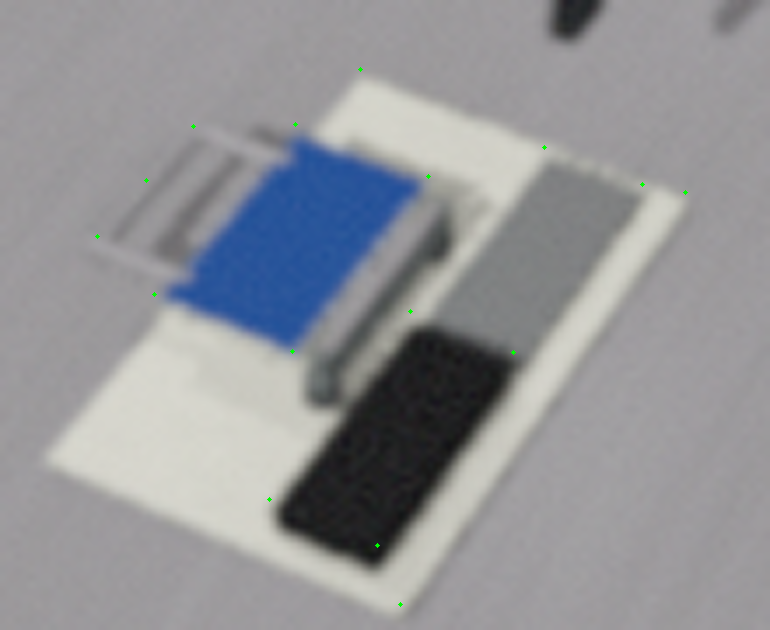

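View pics/d0f.png

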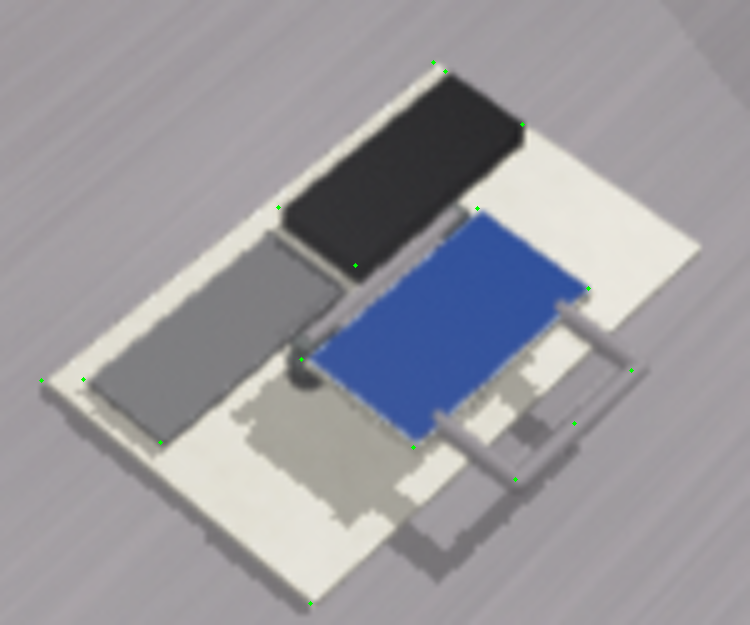

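View pics/w0f.png

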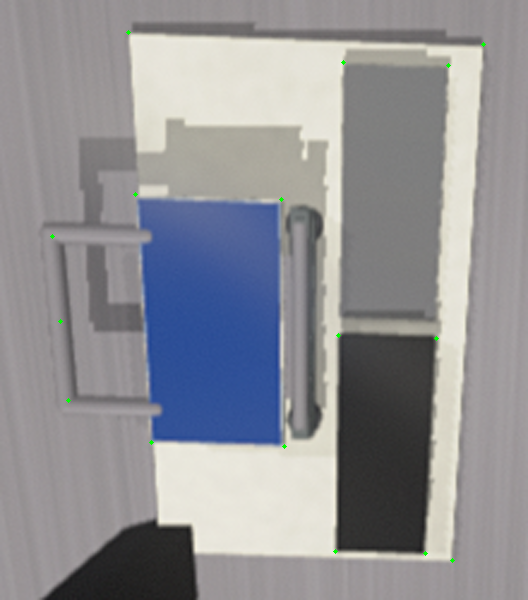

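The stand fit is consistent: the points overlay within 1–3 mm in all three views. Stand origin is about (580.5, 28.5), yaw -1.8°. The bar is at (462.6, 32), and the spacer is near (521, -318) with yaw about 17°. Next I move over the bar.

```bash
python3 -m creep '[6,-32,22,0,0,0.4,6,-32,22,0,0,0.4,6,-32,22,0,0,0.4,6,-32,22,0,0,0.4,6,-32,22,0,0,0.2]' 32 8
python3 - <<'E'
from h import *
st();a=snap("wrist","w1");b=snap("side","d1")
t=np.load("stand.npy");c,s_=np.cos(t[2]),np.sin(t[2])
B=np.array([[t[0]-c*.118-s_*y,t[1]-s_*.118+c*y,.033] for y in(-.04,0,.04)])
crop(a,0,0,560,420,1.4,"w1c",B);crop(b,220,100,370,265,4,"d1c",B)
E
```

```text
clock: 1.62
tool_pos: [0.4758, 0.0325, 0.1296]
eef_rot: [0.721, 0.692, 0.012, 0.009]
contact_force: [0.4, 0.4, -1.2]
opening: 0.645
t 1.62 pos [475.8  32.5 129.6] F [ 0.4  0.4 -1.2] M [0.04 0.05 0.02] open 56.8
[[0.041, 0.999, 0.029], [0.999, -0.041, 0.004], [0.005, 0.029, -1.0]] q [-0.1   0.68 -0.1   2.13  0.22  0.3  -0.43]
```

View pics/w1c.png

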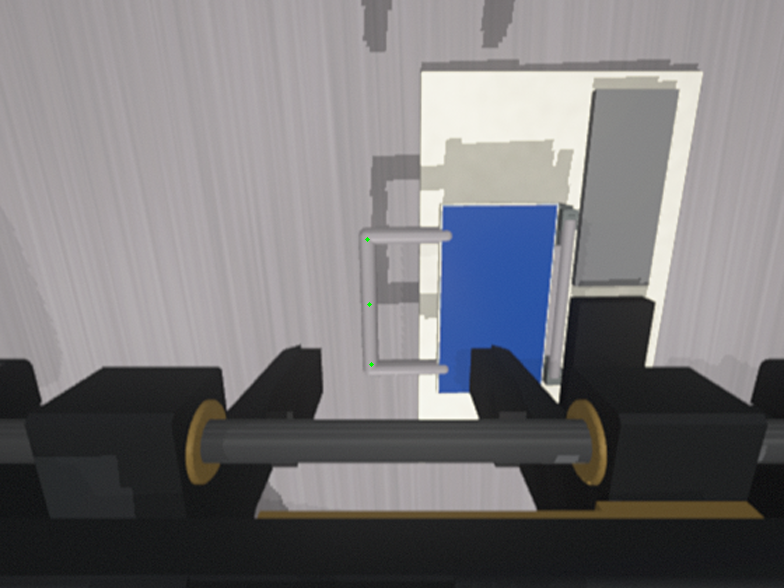

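View pics/d1c.png

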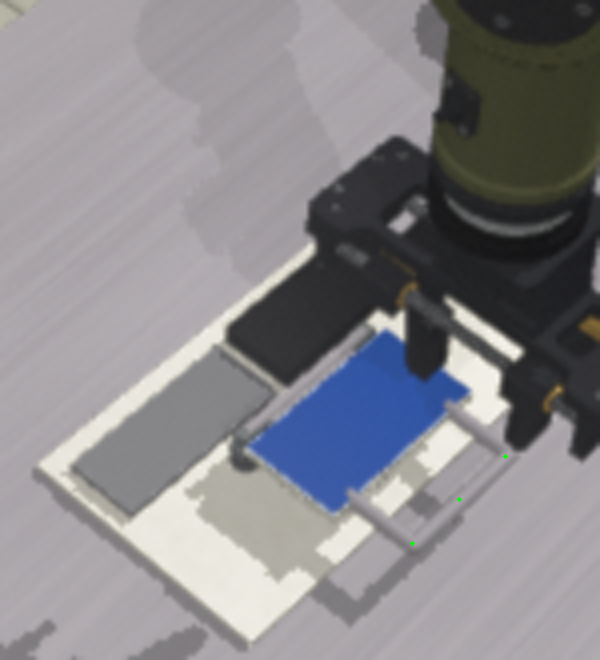

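The bar is at about (262,217) in native wrist pixels, and the dots land on it to about 1 mm. I'll write a helper that gives remaining shifts in tool axes.

```bash
cat >> h.py <<'E'
def togo(P,yawdeg):
    """target TCP mm, jaw-axis yaw deg (world); tool down. prints total tool-frame shift & rotvec deg"""
    s=get_state();T=R.from_quat(s["eef_rot"]);y=np.radians(yawdeg)
    G=R.from_matrix(np.array([[-np.sin(y),np.cos(y),0],[np.cos(y),np.sin(y),0],[0,0,-1]]).astype(float))
    d=T.inv().apply(np.array(P)-s["tool_pos"]*1e3);w=(T.inv()*G).as_rotvec(degrees=True)
    print("t",round(s["clock"],2),"pos",np.round(s["tool_pos"]*1e3,1),"F",np.round(s["contact_force"],1),"open",round(s["opening"]*88.1,1),"| shift",np.round(d,1),"turn",np.round(w,2))
E
python3 -m creep '[0,0,0,0,0,0]' >/dev/null; python3 -c "
from h import *
togo([462,32,60],-1.8)"
```

```text
t 1.8 pos [466.1  32.9 126.7] F [ 0.7 -0.6 -1.1] open 42.4 | shift [-1.1 -4.8 66.7] turn [ 0.6  -0.06 -0.17]
```

```bash
python3 -m creep '[0,-2,22,0.3,0,0,0,-2,22,0.3,0,0,0,-1,16,0,0,0,0,0,3,0,0,0]' 30 >/dev/null; python3 -c "
from h import *
togo([462,32,14],-1.8);a=snap('wrist','w2');b=snap('side','d2');crop(b,220,100,370,265,4,'d2c')"
```

```text
t 2.13 pos [468.7  34.   64.2] F [-0.  -0.2 -0.5] open 30.0 | shift [-2.5 -7.2 50.1] turn [ 0.67 -0.21 -0.2 ]
```

View pics/w2.png

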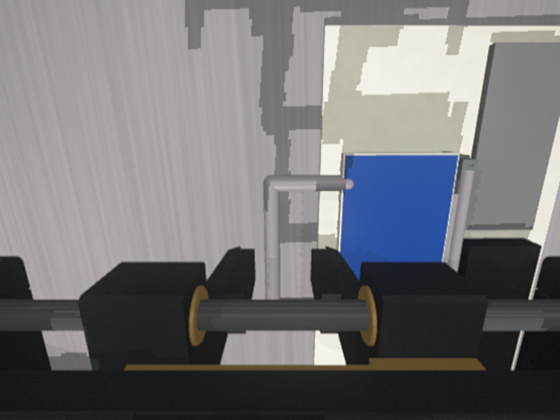

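View pics/d2c.png

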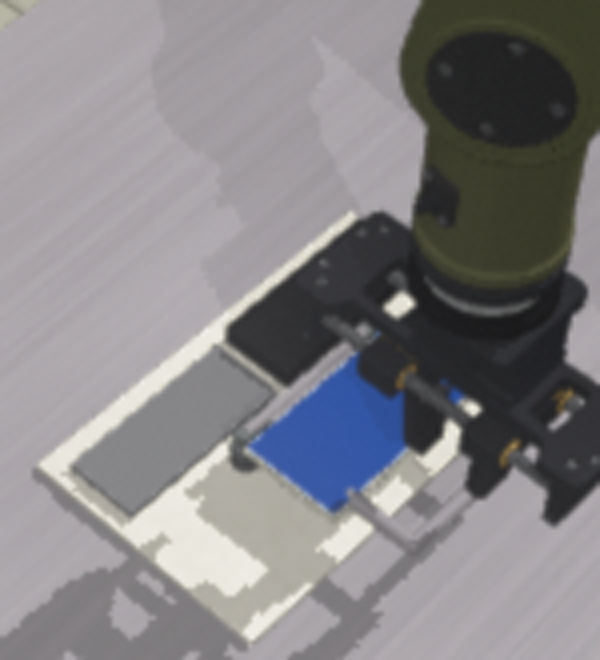

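The bar at column ~273 runs between the two fingers (columns ~240 and ~325, gap centre ~283). That matches the reported 7 mm offset in x, so I correct laterally and then descend.

```bash
python3 -m creep '[-2,-6,5,0.6,0,0,-1,-4,5,0,0,0,0,0,0,0,0,0]' >/dev/null; python3 -c "
from h import *
togo([462,32,14],-1.8)"
```

```text
t 2.48 pos [461.5  31.1  57. ] F [-0.3 -0.4 -0.6] open 29.9 | shift [ 0.7  0.2 43. ] turn [ 0.44 -0.29 -0.28]
```

```bash
python3 -m creep '[0,-1,11,0.4,0,0,0,-1,11,0,0,0,0,-1,11,0,0,0,0,0,10,0,0,0,0,0,3,0,0,0]' >/dev/null; python3 -c "
from h import *
togo([462,32,14],-1.8)"
```

```text
t 2.9 pos [462.1  31.2  14. ] F [ 0.1 -0.6  0. ] open 29.8 | shift [ 0.8 -0.1  0. ] turn [-0.12 -0.27 -0.4 ]
```

```bash
python3 -m creep '[0,0,0,0,0,0,0,0,0,0,0,0,0,0,0,0,0,0,0,0,0,0,0,0,0,0,0,0,0,0]' 0 10; python3 -c "
from h import *
togo([462,32,14],-1.8);a=snap('wrist','w3');b=snap('side','d3');crop(b,220,100,370,265,4,'d3c')"
```

```text
clock: 3.32
tool_pos: [0.4622, 0.0313, 0.0128]
eef_rot: [0.72, 0.694, 0.001, -0.003]
contact_force: [-0.1, 0.4, -0.7]
opening: 0.1
t 3.32 pos [462.2  31.3  12.8] F [-0.1  0.4 -0.7] open 8.8 | shift [ 0.7 -0.2 -1.2] turn [-0.17 -0.32 -0.36]
```

View pics/d3c.png

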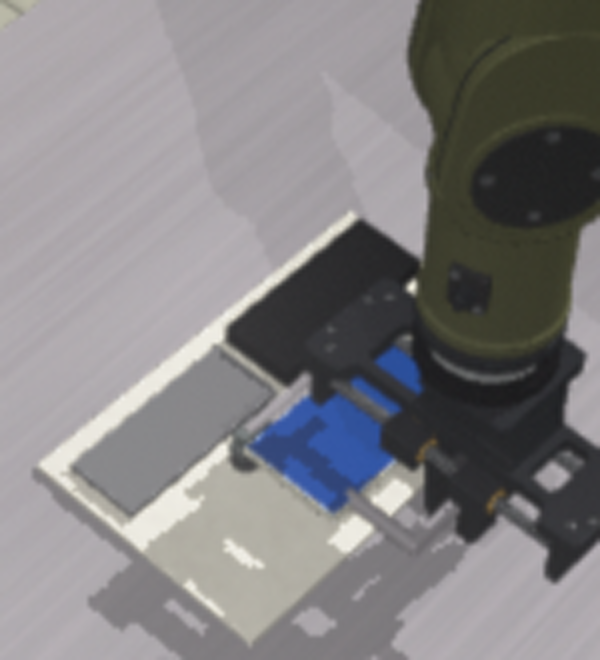

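The fingers have closed and stopped on the bar: opening 8.8 mm, against a 10 mm bar. The next step is to swing it along the arc.

```bash
cat >> h.py <<'E'
def arc(n=5,step=6,lead=0):
    s=get_state();T=R.from_quat(s["eef_rot"]);t=np.load("stand.npy");p=s["tool_pos"]
    u=np.array([np.cos(t[2]),np.sin(t[2]),0]);g=p-T.as_matrix()[:,2]*.019;r=g-[t[0],t[1],.033]
    a=np.degrees(np.arctan2(r[2],-(r@u)));rad=np.hypot(r[2],r@u)*1e3;v=np.array([-u[1],u[0],0]);print("theta",round(a,1),"radius",round(rad,1),"y",round((r@v)*1e3,1))
    cur=g
    for i in range(1,n+1):
        b=np.radians(a+step*i);q=np.array([t[0],t[1],.033])-u*.118*np.cos(b)+np.array([0,0,.118*np.sin(b)])
        print(np.round(T.inv().apply(q-cur)*1e3,1));cur=q
    G=[580,28,0];togo([p[0]*1e3,p[1]*1e3,p[2]*1e3],-1.8)
E
python3 -m creep '[0,1,-12,0,0,0,0,2,-12,0,0,0,0,3,-12,0,0,0,0,4.5,-12,0,0,0]'; python3 -c "
from h import *
arc();b=snap('side','d4');crop(b,220,60,370,265,3,'d4c')"
```

```text
clock: 3.75
tool_pos: [0.4731, 0.031, 0.0608]
eef_rot: [0.72, 0.694, -0.0, -0.003]
contact_force: [5.3, -0.2, -5.0]
opening: 0.09
theta 23.5 radius 117.1 y -0.9
[  1.    4.7 -11.4]
[  0.1   6.6 -10.4]
[ 0.1  7.7 -9.7]
[ 0.1  8.6 -8.8]
[ 0.1  9.5 -7.9]
t 3.75 pos [473.1  31.   60.8] F [ 5.3 -0.2 -5. ] open 7.9 | shift [0. 0. 0.] turn [-0.26 -0.25 -0.27]
```

View pics/d4c.png

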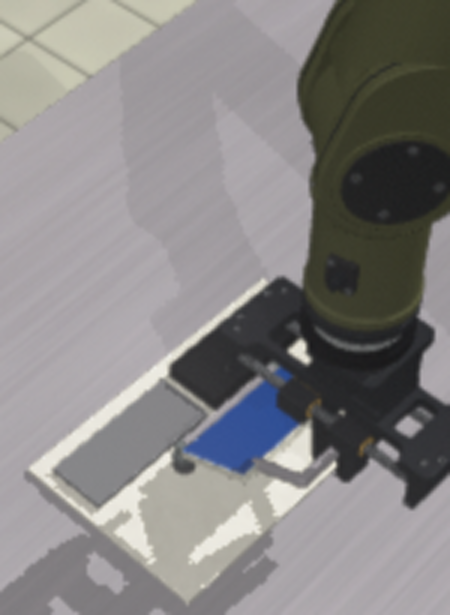

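The bail is rising with the fingers. The opening fell from 8.8 to 7.9 mm, so I grip a bit harder and carry on along the arc.

```bash
python3 -m creep '[0,5,-11,0,0,0,0,6.5,-10.5,0,0,0,0,7.5,-10,0,0,0,0,8.5,-9,0,0,0,0,9.5,-8,0,0,0]' - 18; python3 -c "
from h import *
arc();b=snap('side','d5');crop(b,220,30,370,230,3,'d5c')"
```

```text
clock: 4.22
tool_pos: [0.522, 0.0294, 0.1114]
eef_rot: [0.721, 0.693, 0.01, 0.001]
contact_force: [8.0, 0.5, -20.4]
opening: 0.08
theta 58.9 radius 113.8 y -1.1
[ 1.3  8.9 -9.3]
[ 0.2 11.5 -4.5]
[ 0.1 11.9 -3.2]
[ 0.1 12.2 -2. ]
[ 0.1 12.3 -0.7]
t 4.22 pos [522.   29.4 111.4] F [  8.    0.5 -20.4] open 7.1 | shift [0. 0. 0.] turn [ 0.86 -0.69 -0.46]
```

View pics/d5c.png

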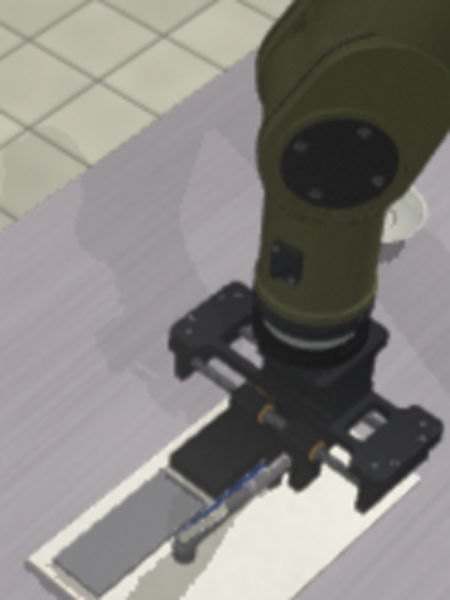

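```bash
python3 -m creep '[0,0,0,0,0,0]'; python3 -c "
from h import *
arc();b=snap('scene','s6');crop(b,200,80,340,270,3,'s6c')"
```

```text
clock: 4.35
tool_pos: [0.5251, 0.0292, 0.1125]
eef_rot: [0.722, 0.692, 0.011, 0.002]
contact_force: [-3.7, 1.6, 1.6]
opening: 0.081
theta 60.5 radius 113.2 y -1.3
[ 1.5  8.9 -9.5]
[ 0.2 11.6 -4.1]
[ 0.2 12.  -2.9]
[ 0.2 12.2 -1.6]
[ 0.1 12.3 -0.3]
t 4.35 pos [525.1  29.2 112.5] F [-3.7  1.6  1.6] open 7.2 | shift [0. 0. 0.] turn [ 1.09 -0.75 -0.6 ]
```

View pics/s6c.png

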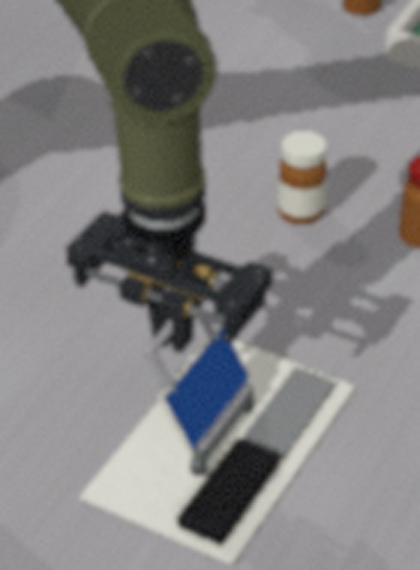

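At rest the force is small and the plate stands at about 60° (scene crop, blue face seen near (210,390)). I continue past upright and take out the small tilt.

```bash
python3 -m creep '[0.3,11,-5,0.4,-0.3,-0.2,0.3,11.5,-4,0.4,-0.3,-0.2,0.3,12,-3,0.3,-0.2,-0.2,0,12,-1.5,0,0,0,0,12,0,0,0,0]'; python3 -c "
from h import *
np.save('stand.npy',np.load('stand.npy'))
arc()"; python3 -m creep '[0,0,0,0,0,0]';python3 -c "
from h import *
arc();b=snap('scene','s7');crop(b,200,80,340,270,3,'s7c')"
```

```text
clock: 4.82
tool_pos: [0.5729, 0.0272, 0.1228]
eef_rot: [0.716, 0.698, -0.01, -0.005]
contact_force: [-1.0, -0.1, 4.9]
opening: 0.075
theta 86.3 radius 109.1 y -1.4
[ 1.3 11.6 -9.3]
[-0.1 12.3  0.9]
[-0.  12.2  2.1]
[-0.  11.9  3.4]
[-0.  11.5  4.6]
t 4.82 pos [572.9  27.2 122.8] F [-1.  -0.1  4.9] open 6.6 | shift [0. 0. 0.] turn [-1.25  0.42  0.31]
clock: 4.9
tool_pos: [0.5741, 0.0272, 0.1228]
eef_rot: [0.716, 0.698, -0.01, -0.005]
contact_force: [0.6, -0.1, 4.2]
opening: 0.077
theta 86.9 radius 108.9 y -1.4
[ 1.3 11.7 -9.4]
[-0.  12.3  1. ]
[-0.  12.1  2.3]
[-0.  11.8  3.5]
[-0.  11.4  4.8]
t 4.9 pos [574.1  27.2 122.8] F [ 0.6 -0.1  4.2] open 6.8 | shift [0. 0. 0.] turn [-1.17  0.41  0.27]
```

View pics/s7c.png

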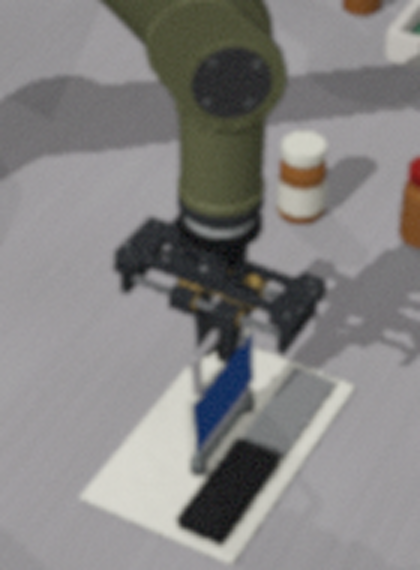

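The plate is close to upright. The bar has slid a few mm deeper between the fingers, which press it down lightly (4 N). I ease up and go over the top.

```bash
python3 -m creep '[0,12,-4,-0.5,0.2,0.1,0,12.5,0,-0.5,0.2,0.1,0,12,2,-0.2,0,0,0,12,4,0,0,0,0,11.5,5,0,0,0]'; python3 -c "
from h import *
arc();b=snap('scene','s8');crop(b,200,80,340,270,3,'s8c')"
```

```text
clock: 5.37
tool_pos: [0.6257, 0.0255, 0.1128]
eef_rot: [0.716, 0.698, -0.006, -0.003]
contact_force: [0.1, -0.9, 2.9]
opening: 0.075
theta 114.7 radius 108.8 y -1.5
[ 1.4 14.8 -2.8]
[-0.  10.4  6.7]
[-0.   9.6  7.8]
[-0.   8.7  8.7]
[-0.   7.8  9.6]
t 5.37 pos [625.7  25.5 112.8] F [ 0.1 -0.9  2.9] open 6.6 | shift [0. 0. 0.] turn [-0.69  0.25  0.37]
```

View pics/s8c.png

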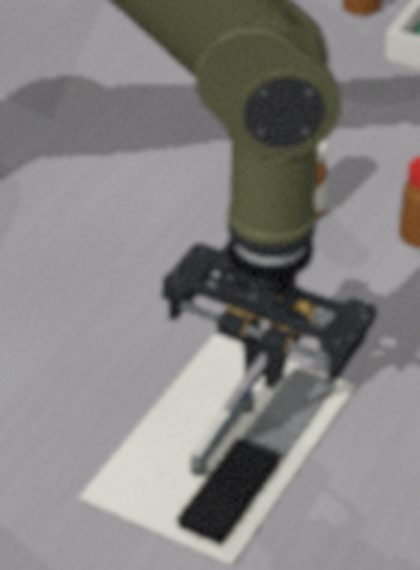

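```bash
python3 -m creep '[0.3,11,5,-0.4,0.1,0.2,0.3,10.5,6.5,-0.3,0.1,0.1,0.3,10,7.5,0,0,0,0,9,8.5,0,0,0,0,8,9.5,0,0,0]'; python3 -c "
from h import *
arc()"
```

```text
clock: 5.83
tool_pos: [0.6755, 0.0238, 0.0735]
eef_rot: [0.718, 0.696, -0.001, 0.001]
contact_force: [-0.3, -0.3, 1.5]
opening: 0.072
theta 148.0 radius 112.1 y -1.7
[ 1.7 11.   7.7]
[ 0.   4.8 11.4]
[ 0.   3.6 11.8]
[ 0.   2.4 12.1]
[ 0.   1.1 12.3]
t 5.83 pos [675.5  23.8  73.5] F [-0.3 -0.3  1.5] open 6.3 | shift [0. 0. 0.] turn [0.02 0.18 0.08]
```

```bash
python3 -m creep '[0.3,7,10,0,0,0,0.3,5.5,10.5,0,0,0,0.3,4.5,11,0,0,0,0,2,8,0,0,0]'; python3 -c "
from h import *
arc();b=snap('scene','s9');crop(b,200,80,380,270,3,'s9c')"
```

```text
clock: 6.17
tool_pos: [0.6954, 0.023, 0.0287]
eef_rot: [0.718, 0.696, -0.002, 0.001]
contact_force: [0.4, -1.0, 1.0]
opening: 0.076
theta 172.7 radius 115.9 y -1.8
[ 1.9  3.  12. ]
[ 0.1 -0.4 12.3]
[ 0.1 -1.6 12.2]
[ 0.1 -2.9 12. ]
[ 0.1 -4.2 11.6]
t 6.17 pos [695.4  23.   28.7] F [ 0.4 -1.   1. ] open 6.7 | shift [0. 0. 0.] turn [-0.08  0.28  0.07]
```

View pics/s9c.png

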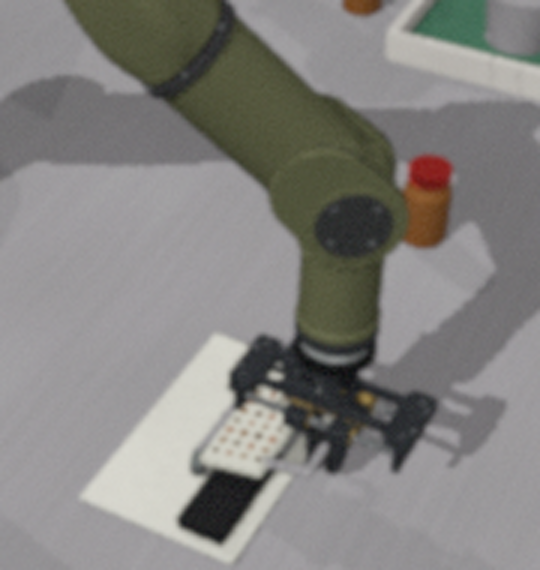

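The plate is nearly level with its seeded face showing (crop ~(250,435)). I lower it the rest of the way gently.

```bash
python3 -m creep '[0,1,6,0,0,0,0,0.5,5,0,0,0,0,0,3,0,0,0]'; python3 -m creep '[0,0,3,0,0,0,0,0,2,0,0,0]'; python3 -c "
from h import *
arc(1)"
```

```text
clock: 6.47
tool_pos: [0.6977, 0.0231, 0.012]
eef_rot: [0.718, 0.696, -0.002, 0.001]
contact_force: [1.3, -0.3, 0.6]
opening: 0.07
clock: 6.63
tool_pos: [0.6981, 0.023, 0.0067]
eef_rot: [0.718, 0.696, -0.001, 0.002]
contact_force: [0.4, -0.6, 0.2]
opening: 0.072
theta -176.5 radius 117.9 y -1.8
[ 1.9 -1.3 12.3]
t 6.63 pos [698.1  23.    6.7] F [ 0.4 -0.6  0.2] open 6.3 | shift [0. 0. 0.] turn [0.04 0.24 0.07]
```

```bash
python3 -m creep '[0,0,0,0,0,0,0,0,0,0,0,0,0,0,0,0,0,0]' 26 20; python3 -m creep '[0,0,-12,0,0,0,0,0,-22,0,0,0,0,0,-25,0,0,0,0,0,-30,0,0,0]'; python3 -c "
from h import *
st();a=snap('wrist','w10');b=snap('scene','s10');crop(b,200,120,340,270,4,'s10c')"
```

```text
clock: 6.88
tool_pos: [0.6969, 0.0239, 0.0066]
eef_rot: [0.717, 0.697, -0.002, 0.001]
contact_force: [-0.5, -0.2, 0.4]
opening: 0.276
clock: 7.22
tool_pos: [0.691, 0.0244, 0.0936]
eef_rot: [0.717, 0.698, -0.007, -0.004]
contact_force: [-0.2, -1.0, 0.4]
opening: 0.293
t 7.22 pos [691.   24.4  93.6] F [-0.2 -1.   0.4] M [-0.02 -0.01  0.03] open 25.8
[[0.027, 1.0, -0.016], [1.0, -0.027, -0.005], [-0.005, -0.016, -1.0]] q [ 0.11  0.99 -0.45  1.42  0.5   0.86 -0.52]
```

View pics/s10c.png

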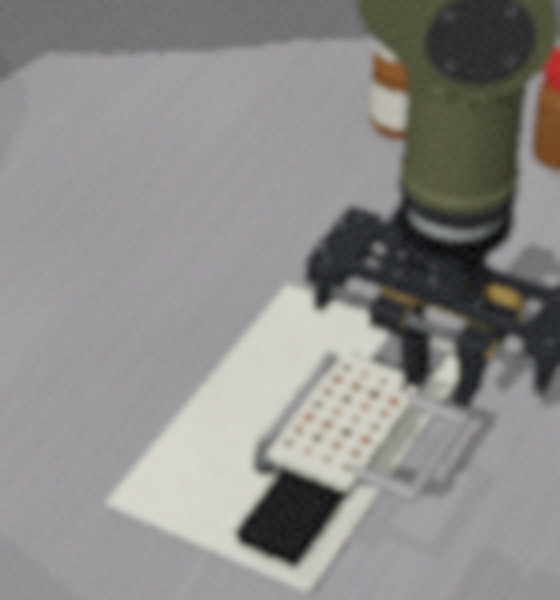

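View pics/w10.png

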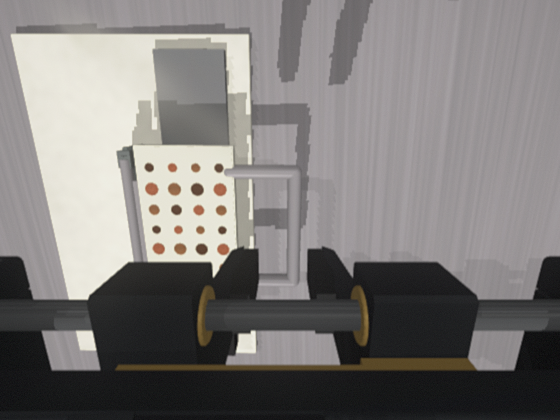

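The plate is turned over and level, seeds up (wrist picture: plate at (190,200), bail at (295,225), grey ledge open at (190,95)). Next is the spacer.

```bash
python3 -m creep '[-30,-15,-8,0,0,-1.5,-34,-16,-8,0,0,-1.5,-34,-16,-8,0,0,-2,-34,-16,-8,0,0,-2,-34,-16,0,0,0,-2]' 50; python3 -c "
from h import *
togo([521,-318,130],17)"
```

```text
clock: 7.73
tool_pos: [0.6252, -0.1313, 0.1377]
eef_rot: [0.65, 0.76, 0.006, -0.0]
contact_force: [1.0, -0.3, -0.6]
opening: 0.568
t 7.73 pos [ 625.2 -131.3  137.7] F [ 1.  -0.3 -0.6] open 50.1 | shift [-168.2 -132.1    5.2] turn [ 0.51 -0.45 -8.01]
```

```bash
python3 -m creep '[-32,-26,0,0,0,-2,-32,-26,0,0,0,-2,-32,-26,0,0,0,-2,-31,-24,0,0,0,-1,-20,-14,0,0,0,0]'; python3 -m creep '[0,0,0,0,0,0]'>/dev/null; python3 -c "
from h import *
togo([521,-318,80],17);a=snap('wrist','w11')"
```

```text
clock: 8.15
tool_pos: [0.5386, -0.3095, 0.1389]
eef_rot: [0.599, 0.801, 0.005, 0.002]
contact_force: [0.4, 0.6, -0.0]
opening: 0.568
t 8.23 pos [ 534.6 -317.3  138.6] F [-0.5 -1.2 -0.5] open 50.0 | shift [  3.1 -13.5  58.5] turn [ 0.3   0.07 -1.2 ]
```

View pics/w11.png

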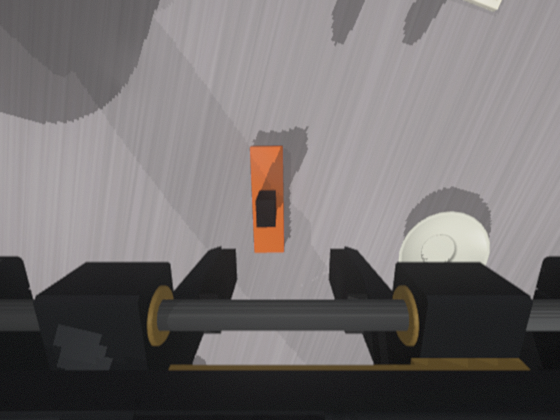

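The spacer shows nearly upright in the wrist view (orange corners (250,147), (282,147), (285,251), (254,252); handle at (265,209)). I refine its pose from these.

```bash
python3 - <<'E'
from h import *
a=load("w11")
C=[ray(a,u,.012)[:2]*1e3 for u in((250,147),(282,147),(285,251),(254,252))]
C=np.array(C);print(C.round(1),C.mean(0));d=(C[0]+C[1]-C[2]-C[3])/2;print(np.linalg.norm(d),np.degrees(np.arctan2(-d[0],d[1])),np.linalg.norm(C[1]-C[0]))
print(ray(a,(265.5,220),.045)*1e3, [ (i['xy'],i['score']) for i in find_in('spacer','wrist')])
crop(a,230,130,310,270,4,"w11c",np.r_[np.c_[C/1e3,np.full(4,.012)],[[*C.mean(0)/1e3,.052]]])
E
```

```text
[[ 492.4 -271.8]
 [ 520.2 -263.9]
 [ 550.7 -360.6]
 [ 521.3 -370. ]] [ 521.15844854 -316.56177961]
101.81362138488781 16.937183623096608 28.8554672336517
[ 522.62710121 -324.22625427   45.        ] [([264.0, 195.0], 0.87)]
```

View pics/w11c.png

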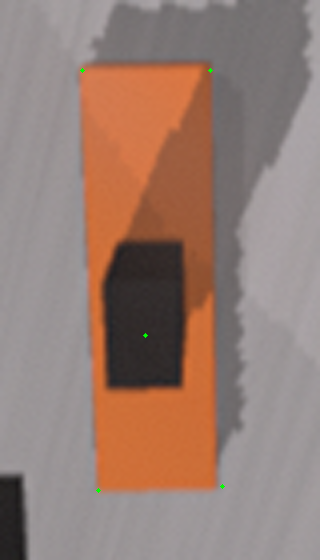

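```bash
python3 -m creep '[1.5,-6,15,0,0,-0.6,1.5,-6,20,0,0,-0.6,0,-4,15,0,0,0,0,0,6,0,0,0,0,0,0,0,0,0]'>/dev/null; python3 -c "
from h import *
togo([521,-317,20],17)"
```

```text
t 8.75 pos [ 529.8 -299.7   84.8] F [-0.9 -0.3 -0.1] open 49.9 | shift [-14.  -15.1  64.4] turn [ 1.22 -0.32  1.23]
```

```bash
python3 -m creep '[-7,-8,2,0.6,0,0.6,-6,-7,2,0.6,0,0.6,0,0,0,0,0,0]'>/dev/null; python3 -c "
from h import *
togo([521,-317,20],17)"
```

```text
t 9.0 pos [ 522.4 -313.8   82.1] F [-0.3 -1.   0.7] open 49.7 | shift [-3.  -2.4 62. ] turn [ 0.12 -0.34  0.3 ]
```

```bash
python3 -m creep '[-3,-2,8,0,0,0,-2,-1,8,0,0,0,-2,-1,8,0,0,0,-1,-1,8,0,0,0,0,0,2,0,0,0]'>/dev/null; python3 -c "
from h import *
togo([521,-317,20],17)"
```

```text
t 9.42 pos [ 521.4 -325.4   46.8] F [-0.4  0.5 -0.8] open 49.7 | shift [ 8.1  1.9 26.8] turn [ 0.31 -0.15  0.15]
```

```bash
python3 -m creep '[5,1,0,0,0,0,2,0,0,0,0,0,0,0,0,0,0,0]'>/dev/null; python3 -c "
from h import *
togo([521,-317,20],17)"
```

```text
t 9.67 pos [ 519.3 -317.3   45. ] F [0.7 0.1 0.1] open 50.0 | shift [-0.3  1.6 25. ] turn [ 0.22 -0.27  0.13]
```

```bash
python3 -m creep '[0,0.5,7,0,0,0,0,0.5,7,0,0,0,0,0,7,0,0,0,0,0,3,0,0,0,0,0,0,0,0,0]'>/dev/null; python3 -c "
from h import *
togo([521,-317,20],17)"
```

```text
t 10.08 pos [ 521.3 -315.9   19.4] F [0.  0.6 0.5] open 49.9 | shift [-0.9 -0.6 -0.6] turn [ 0.3  -0.24  0.23]
```

```bash
python3 -m creep '[0,0,0,0,0,0,0,0,0,0,0,0,0,0,0,0,0,0,0,0,0,0,0,0,0,0,0,0,0,0]' 0 30;python3 -m creep '[0,0,0,0,0,0,0,0,0,0,0,0]'; python3 -c "
from h import *
togo([521,-317,20],17);a=snap('wrist','w12');b=snap('scene','s12');crop(b,150,230,290,360,4,'s12c')"
```

```text
clock: 10.5
tool_pos: [0.5214, -0.3162, 0.0193]
eef_rot: [0.593, 0.805, 0.003, -0.0]
contact_force: [-0.2, 0.3, 0.7]
opening: 0.208
clock: 10.67
tool_pos: [0.5214, -0.3163, 0.0195]
eef_rot: [0.593, 0.805, 0.003, 0.0]
contact_force: [-0.5, 0.3, 0.7]
opening: 0.179
t 10.67 pos [ 521.4 -316.3   19.5] F [-0.5  0.3  0.7] open 15.8 | shift [-0.5 -0.6 -0.5] turn [ 0.31 -0.21  0.2 ]
```

View pics/s12c.png

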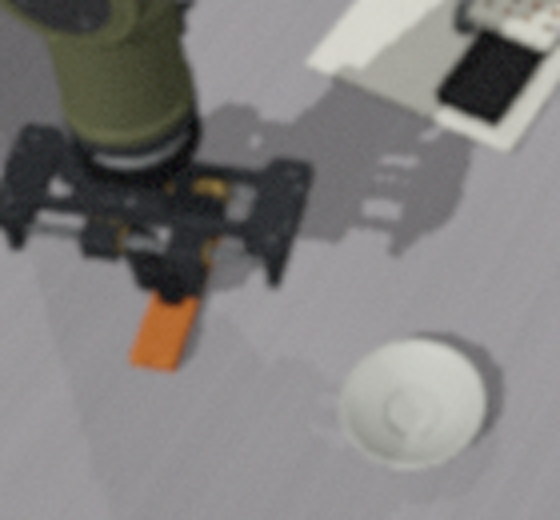

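The handle is gripped: opening 15.8 mm on the 16 mm handle. I lift it and carry it over to the +y side.

```bash
python3 -m creep '[0,0,-20,0,0,0,0,0,-28,0,0,0,0,0,-32,0,0,0,0,0,-32,0,0,0,0,0,-15,0,0,0]'>/dev/null; python3 -c "
from h import *
togo([628,167,140],-1.8);a=snap('wrist','w13')"
```

```text
t 11.18 pos [ 517.3 -315.2  145.9] F [-0.1 -1.  -0.3] open 15.7 | shift [427.4 249.1  10.3] turn [-0.33 -0.66 19.1 ]
```

View pics/w13.png

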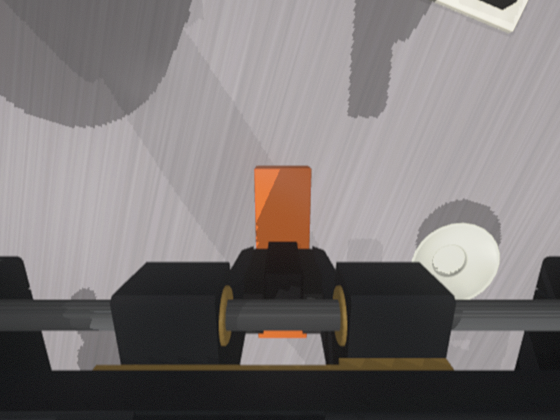

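The spacer hangs level in the grip, square to the fingers (orange at (283,205)). I traverse now.

```bash
python3 -m creep '[27,16,0,0,0,1.5,30,17,0,0,0,1.5,30,17,0,0,0,1.5,30,16,0,0,0,1.5,30,16,0,0,0,1.5]'>/dev/null; python3 -c "
from h import *
togo([628,167,140],-1.8)"
```

```text
t 11.65 pos [ 560.7 -162.5  146.9] F [ 0.2  0.  -0.8] open 15.8 | shift [316.7 113.5   6.2] turn [-0.32  0.05  9.96]
```

```bash
python3 -m creep '[33,11,0,0,0,1.5,33,11,0,0,0,1.5,33,10,0,0,0,1.5,33,9,0,0,0,1.5,33,9,0,0,0,1]'>/dev/null; python3 -c "
from h import *
togo([628,167,140],-1.8)"
```

```text
t 12.07 pos [595.4  13.4 142.6] F [ 0.8  0.1 -1.3] open 15.9 | shift [153.2  34.5   1.9] turn [-0.55  0.15  2.49]
```

```bash
python3 -m creep '[33,8,0,0,0,0.6,33,7,0,0,0,0.6,30,6,0,0,0,0.5,25,5,0,0,0,0.3,8,3,0,0,0,0]'>/dev/null;python3 -m creep '[0,0,0,0,0,0]'>/dev/null; python3 -c "
from h import *
togo([628,167,60],-1.8);a=snap('wrist','w14');b=snap('side','d14')"
```

```text
t 12.57 pos [622.6 160.2 137.4] F [-0.8  0.1 -0.5] open 16.0 | shift [ 6.7  6.4 77.3] turn [-0.79 -0.13  1.14]
```

View pics/d14.png

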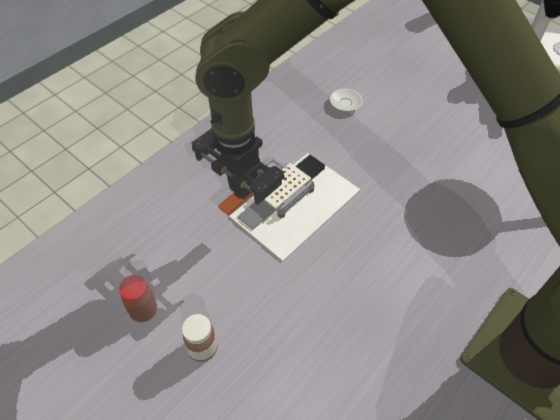

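View pics/w14.png

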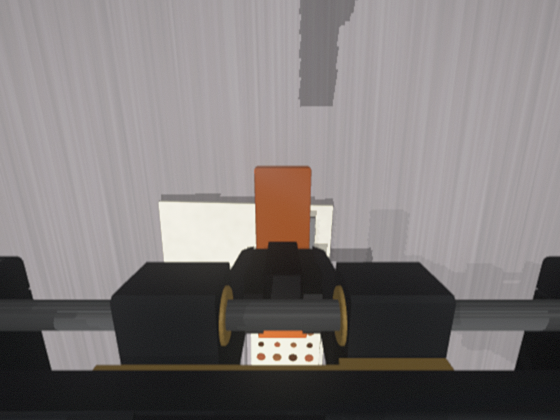

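The spacer hangs over the outer low ledge, aligned with the stand. I descend in stages.

```bash
python3 -m creep '[4,4,14,-0.4,0,0.6,3,3,18,-0.4,0,0.5,1,0,18,0,0,0,1,0,15,0,0,0,0,0,4,0,0,0]'>/dev/null;python3 -m creep '[0,0,0,0,0,0]'>/dev/null; python3 -c "
from h import *
togo([628,167,35],-1.8)"
```

```text
t 13.17 pos [630.6 144.2  65.6] F [ 0.6  0.3 -0.4] open 15.5 | shift [23.1 -3.8 30.2] turn [-0.02  0.87 -1.25]
```

```bash
python3 -m creep '[9,-2,0,0,0.4,-0.6,9,-1,0,0,0.4,-0.6,4,0,0,0,0,0,0,0,0,0,0,0]'>/dev/null; python3 -c "
from h import *
togo([628,167,35],-1.8)"
```

```text
t 13.5 pos [629.8 163.6  67.6] F [-0.5  0.1 -0.6] open 15.7 | shift [ 3.4 -2.  32.6] turn [ 0.1   0.07 -0.26]
```

```bash
python3 -m creep '[3,-1,7,0,0,0,2,0,7,0,0,0,2,0,7,0,0,0,0,0,0,0,0,0]'>/dev/null; python3 -c "
from h import *
togo([628,167,35],-1.8)"
```

```text
t 13.83 pos [630.1 173.3  46.7] F [ 0.6 -0.1 -2. ] open 15.5 | shift [-6.3 -1.9 11.7] turn [ 0.3  -0.05 -0.17]
```

```bash
python3 -m creep '[0,-1,5,0.2,0,0,0,-1,5,0,0,0,0,0,2,0,0,0,0,0,0,0,0,0]'>/dev/null; python3 -c "
from h import *
togo([628,167,35],-1.8);a=snap('wrist','w15');b=snap('side','d15');crop(b,200,120,340,260,4,'d15c');b=snap('scene','s15');crop(b,220,130,360,270,4,'s15c')"
```

```text
t 14.17 pos [627.2 173.2  32.1] F [ 0.6  0.7 -0.4] open 15.5 | shift [-6.2  1.  -2.9] turn [-0.02  0.02 -0.14]
```

View pics/d15c.png

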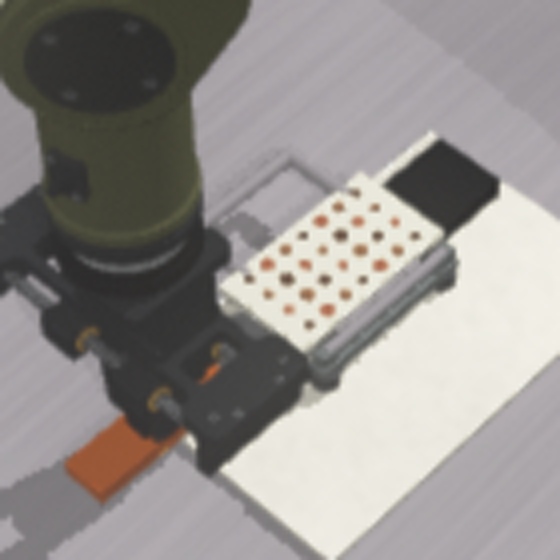

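View pics/s15c.png

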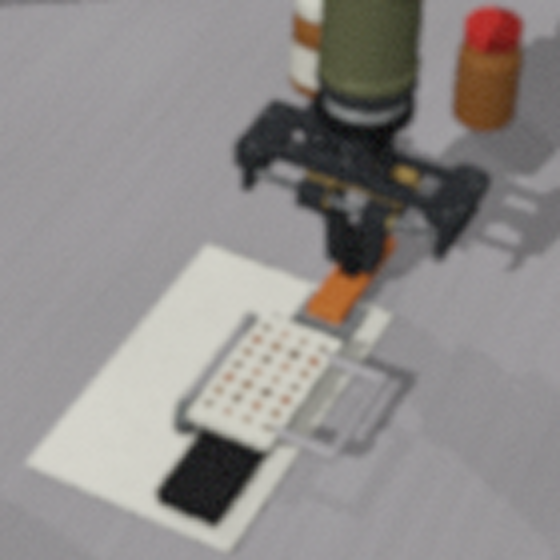

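View pics/w15.png

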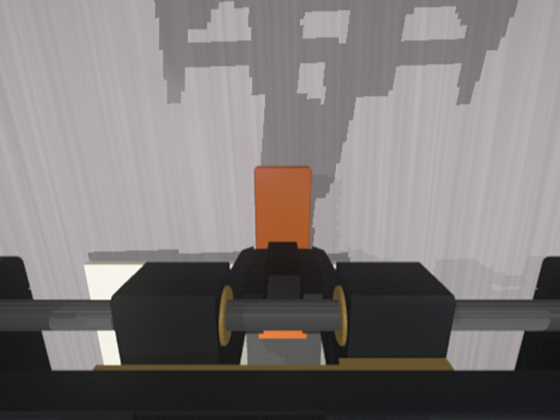

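The spacer sits centred over the grey ledge, underside about 0.6 mm above it, and its end is still short of the plate. I raise it 1.5 mm and slide in (-y), checking the height as I go.

```bash
python3 -m creep '[-3,0,-1,0,0,0,-6,0,0,0,0,0]'>/dev/null; python3 -c "
from h import *
togo([626,103,33.8],-1.8)"; python3 -m creep '[-6,0,0,0,0,0]'>/dev/null; python3 -c "
from h import *
togo([626,103,33.8],-1.8)"
```

```text
t 14.48 pos [627.8 165.9  34.7] F [-0.9  0.7 -1.6] open 15.7 | shift [-63.    0.3   0.7] turn [ 0.11 -0.13 -0.05]
t 14.57 pos [627.7 159.4  34.9] F [ 0.1  0.7 -0.6] open 15.7 | shift [-56.5   0.1   1. ] turn [ 0.14 -0.14 -0.04]
```

```bash
python3 -m creep '[-5,0,0.7,0,0,0,-5,0,0.5,0,0,0]'>/dev/null; python3 -c "
from h import *
togo([626,103,33.5],-1.8)"; python3 -m creep '[-5,0,0,0,0,0,0,0,0,0,0,0]'>/dev/null; python3 -c "
from h import *
togo([626,103,33.5],-1.8);b=snap('scene','s16');crop(b,220,130,360,270,4,'s16c')"
```

```text
t 14.73 pos [627.8 147.3  34.2] F [ 0.3  0.4 -1.2] open 15.5 | shift [-44.3  -0.3   0.6] turn [ 0.19 -0.1  -0.1 ]
t 14.9 pos [627.8 138.6  34. ] F [-0.1  0.2 -0.1] open 16.0 | shift [-35.7  -0.5   0.5] turn [ 0.18  0.03 -0.25]
```

View pics/s16c.png

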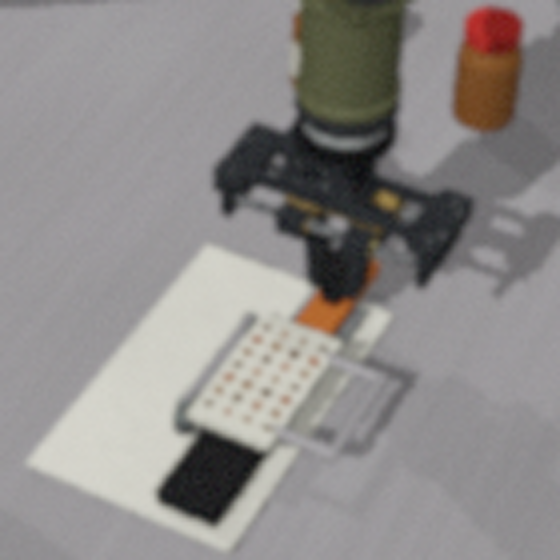

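The spacer's end is right at the plate edge (crop (325,318)), level and in line, with no contact force. On I go.

```bash
python3 -m creep '[-4,-0.2,0.4,0,0,0,-4,0,0,0,0,0,-4,0,0,0,0,0]'>/dev/null; python3 -c "
from h import *
togo([626,103,33.5],-1.8)"; python3 -m creep '[-4,0,0,0,0,0,0,0,0,0,0,0]'>/dev/null; python3 -c "
from h import *
togo([626,103,33.5],-1.8);b=snap('scene','s17');crop(b,220,130,360,270,4,'s17c')"
```

```text
t 15.2 pos [627.1 128.6  33.8] F [ 0.1  0.5 -0.4] open 15.5 | shift [-25.6  -0.2   0.2] turn [ 0.2  -0.13 -0.13]
t 15.37 pos [626.9 122.8  33.6] F [ 0.3 -0.7 -1.1] open 16.0 | shift [-19.8  -0.2   0.1] turn [ 0.19 -0.06 -0.18]
```

View pics/s17c.png

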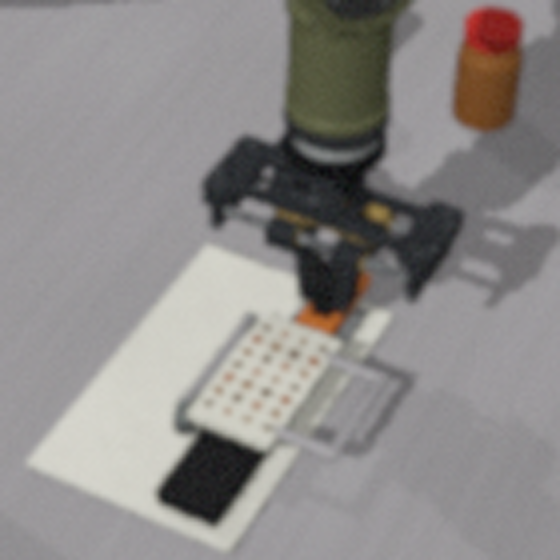

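The end is under the plate with no contact. About 20 mm to go.

```bash
python3 -m creep '[-4,0,0,0,0,0,-4,0,0,0,0,0,-4,0,0,0,0,0,0,0,0,0,0,0]'>/dev/null; python3 -c "
from h import *
togo([626,103,33.5],-1.8)"; python3 -m creep '[-4,0,0,0,0,0,0,0,0,0,0,0]'>/dev/null; python3 -c "
from h import *
togo([626,103,33.5],-1.8);b=snap('scene','s18');crop(b,250,180,340,240,6,'s18c');b=snap('side','d18');crop(b,200,120,340,260,4,'d18c')"
```

```text
t 15.75 pos [626.4 111.   33.7] F [ 0.1 -0.8  0.1] open 15.8 | shift [-8.  -0.1  0.1] turn [ 0.2  -0.13 -0.11]
t 15.92 pos [626.3 106.3  33.7] F [ 0.3 -0.4 -0.5] open 15.7 | shift [-3.3 -0.2  0.2] turn [ 0.2  -0.12 -0.12]
```

View pics/s18c.png

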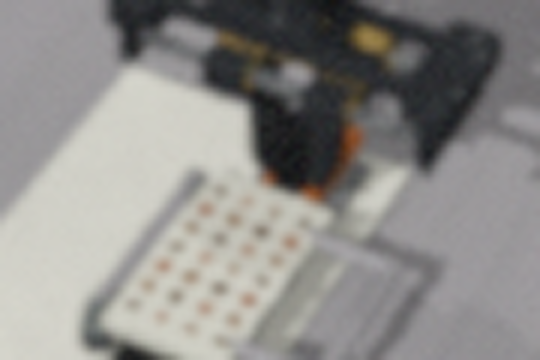

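View pics/d18c.png

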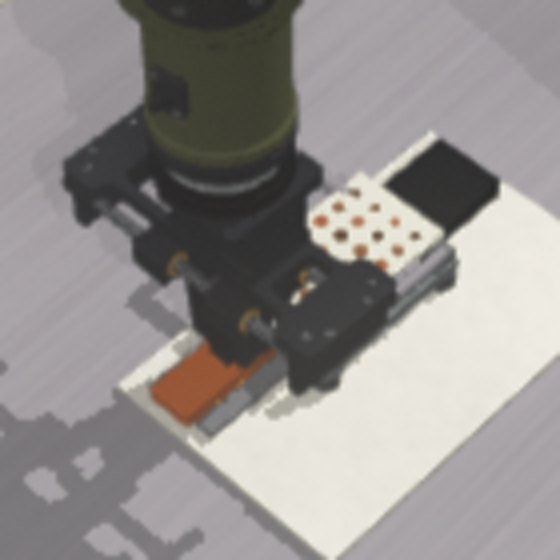

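```bash
python3 -m creep '[-3,0,0,0,0,0,0,0,0.8,0,0,0,0,0,0.8,0,0,0,0,0,0.5,0,0,0,0,0,0,0,0,0]'; python3 -c "
from h import *
togo([626,103,31.5],-1.8)"
```

```text
clock: 16.43
tool_pos: [0.6262, 0.1057, 0.0316]
eef_rot: [0.718, 0.696, 0.003, -0.0]
contact_force: [0.6, -0.1, -1.2]
opening: 0.181
t 16.43 pos [626.2 105.7  31.6] F [ 0.6 -0.1 -1.2] open 15.9 | shift [-2.7 -0.1  0.1] turn [ 0.23 -0.27 -0.01]
```

```bash
python3 -m creep '[-4,0,0,0,0,0,-1,0,0.5,0,0,0,0,0,0.5,0,0,0,0,0,0.5,0,0,0]'; python3 -c "
from h import *
togo([626,103,31.5],-1.8)"
```

```text
clock: 16.77
tool_pos: [0.6261, 0.1012, 0.0313]
eef_rot: [0.718, 0.696, 0.004, -0.0]
contact_force: [-1.4, 0.5, 5.3]
opening: 0.178
t 16.77 pos [626.1 101.2  31.3] F [-1.4  0.5  5.3] open 15.7 | shift [ 1.8 -0.1 -0.2] turn [ 0.26 -0.32  0.03]
```

The spacer rests on the ledge (5 N down), inserted about 38 of 40 mm. I back it off 2 mm so the handle clears the plate's edge, then release.

```bash
python3 -m creep '[2,0,0,0,0,0,0,0,0,0,0,0]'; python3 -m creep '[0,0,0,0,0,0,0,0,0,0,0,0,0,0,0,0,0,0]' 32;  python3 -c "
from h import *
togo([626,103,31.5],-1.8)"
```

```text
clock: 16.93
tool_pos: [0.6263, 0.1032, 0.0313]
eef_rot: [0.718, 0.696, 0.004, -0.0]
contact_force: [-0.1, 0.4, 0.5]
opening: 0.174
clock: 17.18
tool_pos: [0.6265, 0.1033, 0.0309]
eef_rot: [0.718, 0.696, 0.004, -0.0]
contact_force: [-0.1, -0.1, -0.4]
opening: 0.356
t 17.18 pos [626.5 103.3  30.9] F [-0.1 -0.1 -0.4] open 31.3 | shift [-0.3 -0.5 -0.6] turn [ 0.3  -0.33  0.03]
```

Released. Retreat straight up.

```bash
python3 -m creep '[0,0,-8,0,0,0,0,0,-12,0,0,0,0,0,-16,0,0,0,0,0,-16,0,0,0]'; python3 -m creep '[6,0,-20,0,0,0,8,0,-20,0,0,0,8,0,-20,0,0,0,0,0,0,0,0,0]'; python3 -c "
from h import *
togo([623,27,50],-1.8);snap('wrist','w20');b=snap('scene','s20');crop(b,240,170,350,260,6,'s20c');b=snap('side','d20');crop(b,200,120,340,260,4,'d20c')"
```

```text
clock: 17.52
tool_pos: [0.6238, 0.1022, 0.0829]
eef_rot: [0.718, 0.696, 0.001, -0.002]
contact_force: [0.6, -0.3, -0.6]
opening: 0.359
clock: 17.85
tool_pos: [0.6265, 0.1246, 0.1531]
eef_rot: [0.718, 0.696, 0.004, -0.0]
contact_force: [0.6, 1.1, 0.0]
opening: 0.365
t 17.85 pos [626.5 124.6 153.1] F [0.6 1.1 0. ] open 32.1 | shift [-98.2  -0.9 102.5] turn [ 0.31 -0.32 -0.04]
```

View pics/w20.png

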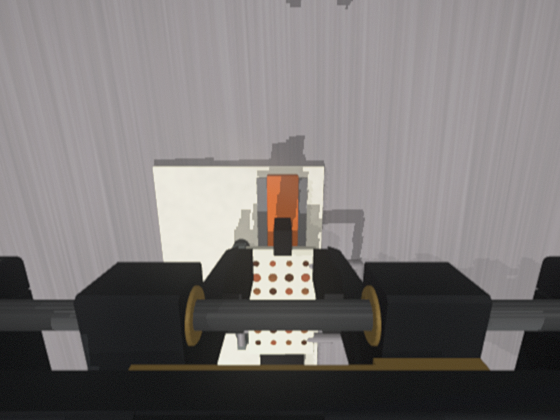

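View pics/s20c.png

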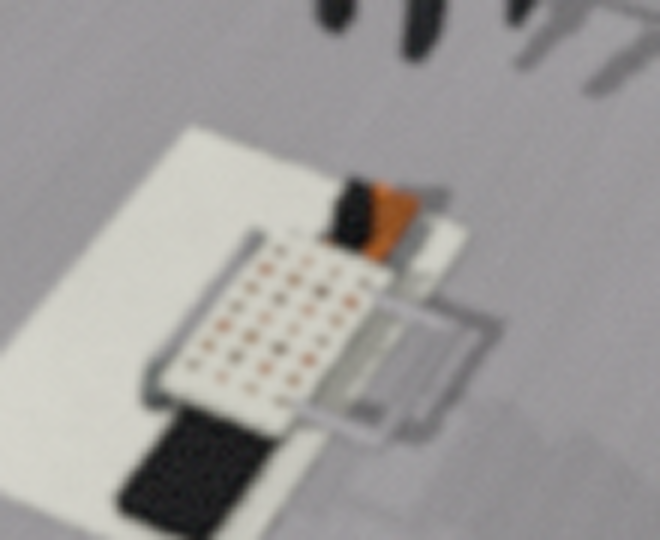

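View pics/d20c.png

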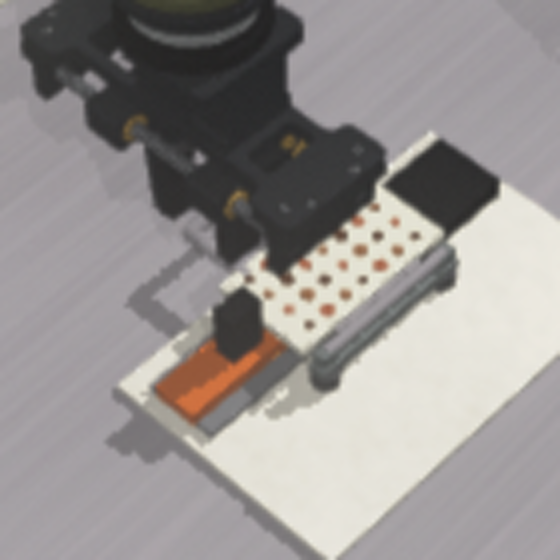

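The spacer lies on the ledge with the handle just outside the plate's end (wrist (283,235)). I'll check the depth from its outer end, (267–298,175) in the wrist view.

```bash
python3 - <<'E'
from h import *
t=np.load("stand.npy");a=load("w20");d=load("d20")
def loc(p):
    c,s=np.cos(t[2]),np.sin(t[2]);x=p[:2]-t[:2];return np.round([(c*x[0]+s*x[1])*1e3,(-s*x[0]+c*x[1])*1e3],1)
for u,z in(((267,175),.024),((298.5,175),.024),((259,171),.012),((154,161),.006),((324,161),.006)): print(u,loc(ray(a,u,z)))
for u in((152,388),(196,418)): print("side",loc(ray(d,np.array(u)/4+[199.5,119.5],.024)))
E
```

```text
(267, 175) [ 29.5 128. ]
(298.5, 175) [ 58.9 128. ]
(259, 171) [ 21.2 130.2]
(154, 161) [-82.  139.3]
(324, 161) [ 84.9 139.2]
side [ 57.3 129.3]
side [ 24.8 126.4]
```

The spacer is inserted about 36 mm and laterally centred (29–59 mm from the hinge axis). For the press I shut the fingers and move over the plate centre at a safe height.

```bash
python3 -m creep '[-14,-0.5,4,0,0,0,-16,0,6,0,0,0,-16,0,8,0,0,0,-16,0,8,0,0,0,-14,0,8,0,0,0]' 0 20;python3 -m creep '[0,0,0,0,0,0]'; python3 -c "
from h import *
togo([622.5,27.5,50],-1.8)"
```

```text
clock: 18.42
tool_pos: [0.6176, 0.0367, 0.1078]
eef_rot: [0.718, 0.696, -0.004, -0.002]
contact_force: [0.0, -0.5, -0.3]
opening: 0.009
clock: 18.5
tool_pos: [0.6154, 0.0292, 0.1045]
eef_rot: [0.721, 0.693, -0.008, -0.002]
contact_force: [0.1, -0.3, -0.2]
opening: 0.005
t 18.5 pos [615.4  29.2 104.5] F [ 0.1 -0.3 -0.2] open 0.4 | shift [-0.9  7.9 54.4] turn [-0.81  0.47 -0.42]
```

```bash
python3 -m creep '[0,4,10,-0.5,0.3,-0.3,0,4,10,-0.3,0.2,-0.1,0,1,10,0,0,0,0,0,8,0,0,0,0,0,0,0,0,0]';python3 -m creep '[0,0,0,0,0,0]' >/dev/null; python3 -c "
from h import *
togo([622.5,27.5,38],-1.8)"
```

```text
clock: 18.92
tool_pos: [0.623, 0.0242, 0.0609]
eef_rot: [0.72, 0.694, -0.001, -0.002]
contact_force: [-0.2, 0.0, 0.0]
opening: 0.006
t 19.0 pos [622.7  24.9  60.3] F [ 0.1 -0.6  0.1] open 0.2 | shift [ 2.6 -0.2 22.3] turn [-0.3  -0.02 -0.29]
```

```bash
python3 -m creep '[2,0,6,-0.2,0,-0.2,0,0,6,0,0,0,0,0,5,0,0,0,0,0,2,0,0,0,0,0,0,0,0,0]' >/dev/null; python3 -c "
from h import *
togo([622.5,27.5,38],-1.8)"
```

```text
t 19.42 pos [623.3  29.9  40.5] F [-0.6  0.1 -0.5] open 0.3 | shift [-2.4 -0.7  2.5] turn [ 0.03 -0.12  0.11]
```

```bash
python3 -m creep '[-2,-0.5,1,0,0,0,0,0,2,0,0,0,0,0,1,0,0,0,0,0,0,0,0,0]'; python3 -m creep '[0,0,1.5,0,0,0,0,0,1,0,0,0,0,0,0,0,0,0]'; python3 -c "
from h import *
togo([622.5,27.5,31],-1.8)"
```

```text
clock: 19.75
tool_pos: [0.6231, 0.0282, 0.0369]
eef_rot: [0.717, 0.697, 0.001, -0.0]
contact_force: [-1.2, -0.4, 2.5]
opening: 0.003
clock: 20.0
tool_pos: [0.6231, 0.0282, 0.0353]
eef_rot: [0.717, 0.697, 0.002, -0.0]
contact_force: [-0.6, 0.3, 3.6]
opening: 0.002
t 20.0 pos [623.1  28.2  35.3] F [-0.6  0.3  3.6] open 0.2 | shift [-0.8 -0.6  4.3] turn [ 0.11 -0.14  0.11]
```

Contact with the plate at z ≈ 36.5 as expected, and the springs are yielding. I press on down.

```bash
python3 -m creep '[0,0,2,0,0,0,0,0,2,0,0,0,0,0,1.5,0,0,0]'; python3 -m creep '[0,0,2,0,0,0,0,0,1.5,0,0,0]';  python3 -m creep '[0,0,1.5,0,0,0]'
```

```text
clock: 20.25
tool_pos: [0.6232, 0.0282, 0.0314]
eef_rot: [0.718, 0.697, 0.002, 0.0]
contact_force: [-5.9, 0.1, 21.2]
opening: 0.001
clock: 20.42
tool_pos: [0.6232, 0.0282, 0.0315]
eef_rot: [0.718, 0.696, 0.001, 0.001]
contact_force: [-4.9, -0.2, 12.2]
opening: 0.003
clock: 20.5
tool_pos: [0.6231, 0.0282, 0.0315]
eef_rot: [0.718, 0.696, 0.001, 0.001]
contact_force: [-4.2, -0.4, 13.6]
opening: 0.003
```

The motion stops hard at z = 31.4 (5.5 mm below the contact height) and the force jumps, so the plate is flush. I verify with pictures while holding.

```bash
python3 -c "
from h import *
b=snap('scene','s21');crop(b,240,150,350,260,5,'s21c');b=snap('side','d21');crop(b,200,120,340,260,4,'d21c')
for i in range(6): snapshot('side')
togo([622.5,27.5,31],-1.8)"
```

```text
t 20.9 pos [623.1  28.2  31.4] F [-4.5 -0.2 14.6] open 0.4 | shift [-0.7 -0.6  0.4] turn [0.21 0.02 0.08]
```

View pics/s21c.png

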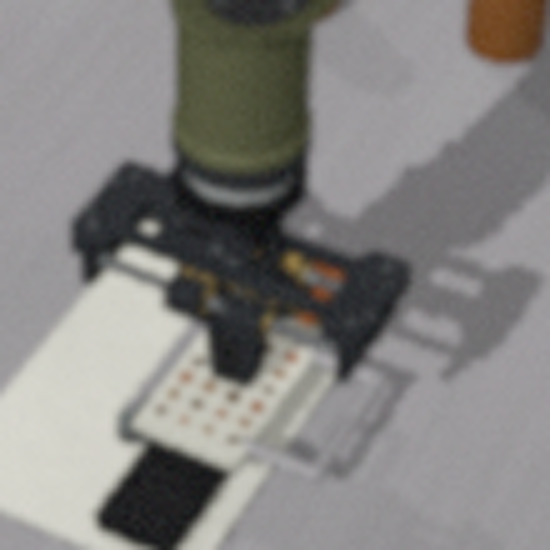

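View pics/d21c.png

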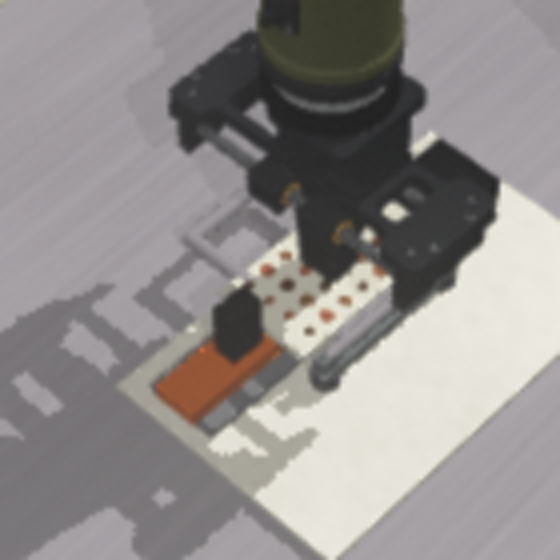

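The plate is pressed steadily (14.6 N, z 31.4), seeds up. The spacer is still in place with its handle clear of the plate, so I hand in.

```bash
python3 -c "
from plant import *
print(finish_job()); s=get_state(); print(s['clock'],s['tool_pos'],s['contact_force'])"
```

```text
the job is handed in; nothing more can be done
None
the job is handed in; nothing more can be done
```

I did all three steps in the order asked and handed the job in at about 21 s of the 69 s allowed, with the arm still pressing. The hand-in gives no verdict, so whether it passed rests on the checks below.

- **Plate:** I turned it right over by the bail, following it down to its stop. The pictures show it level with the seeded face up.
- **Spacer:** I slid it under the plate's end on the low (grey) ledge only, about 36 of the 40 mm to its handle, and released it lying there. Its handle stayed just clear of the plate.
- **Press:** The shut fingers pressed the plate centre down about 5.5 mm until it stopped hard at fingertip height 31.4 mm, against 31 mm expected when flush. It was holding steadily at about 14.6 N when I handed in.
- **Jars and dish:** I kept the arm well away from them. I did not compare their positions before and after.

A few things did not match cleanly:
- **Bail bar:** It slid several mm deeper between the fingers during the swing. The highest force I read there was about 20 N, and that was while moving.
- **Insertion depth:** The pictures put it at 36–40 mm, because measurements at that end of the stand read about 4 mm off.
- **Sideways force:** During the final hold there was also a push of about 4.5 N along x.

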